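# Pack out and wedge an offcut in a drilling cradle

### The arm

A 6-joint arm with a two-finger parallel gripper is mounted at the origin on a cart in front of the work surface, level with it; the furniture and walls round the work are solid. World frame = base frame: x ahead of the robot, y to its left, z up, the work surface at z = 0. Lengths are in m, angles in rad, forces in N, time in s.
With the tool pointing down it reaches from about 0.35 to 0.775 m from the base axis. Payload 5.5 kg.
Tool frame: the origin (TCP) lies at the very end of the fingers, on their centre line; the grasp point (between the pads) lies env.hold_point_z behind it (env.hold_point_z is the distance from the TCP to the grasp point, in m); z points along the fingers, y is the line along which they close (so a half turn about z gives the same grasp; the last joint's range is limited). The gripper opens to 85 mm and grips with 20 to 120 N. Pads are 22 mm wide; open, the fingers measure 114 mm over their backs; the gripper's body (76 mm by 85 mm) begins 54 mm behind the grasp point. The pads swing forward as they close: fully open they stand 13 mm farther back than shut.
Start: joints at [-1.278, 0.313, 0.046, 1.304, 0, 1.431], TCP at [0.241, -0.522, 0.231] pointing down, gripper open.
Joint ranges: [-2.76, 2.76], [-0.86, 1.69], [-1.03, 1.26], [-2.2, 2.34], [-1.47, 1.5], [-3.14, 3.14]. Speed limits (rad/s): [2.57, 2.57, 3.14, 3.14, 3.14, 3.14].

### API

Orientations are given as a unit quaternion [w, x, y, z].
In Python, from workcell import env gives the robot as it stands.
- The arm moves only by the tool carry_out, never from a script. Its argument "steps" is a list of rows, each a list of 3 entries, a list of its own where there are three numbers: the turn, a rotation vector about the tool's x, y, z in degrees, then the shift along the tool's x, y, z in cm, then the closure in counts, from 0 (fully open) to 255 (shut). A call has exactly 8 rows; each row is the pose to reach, as a shift and turn from the pose commanded when the call began, along the tool's axes at that moment; what a row does not reach only later rows make up. A row lasts 1/8 s, in which the tool goes at most 62.5 mm and 10.7 degrees, less where a joint would pass 70% of its speed; a pose out of reach is approached as far as the arm can. A call with a gripper value outside its range is refused whole. The fingers move at their own pace and stop on an object; "force" is the grip in N (left out, the last holds). Time passes only in rows, so rows that repeat a pose let the fingers close, or fill a call up. It gives the time, the measured TCP pose, the force, the opening and the grip force at its end, in the units of the state.
- env.get_state(): the state, without advancing time (a new reading comes with each control period).
- env.read_camera(name): name is "scene" or "top" or "wrist"; returns (picture, depth): 384x512x3 uint8, red, green, blue; 384x512 float32, m along the optical axis (not along the pixel's ray), 0 where there is no reading.
- env.get_calibration(name): a dict with "fx", "fy", "cx", "cy" (pixels), "origin" and "orientation" of the camera in the world. Camera axes: x right, y up, looking along -z (the intrinsics and any distortion apply to the point x, -y, -z); pixel columns grow to the right and rows downward; lengths in m; the calibration is good to about 2 mm. The wrist camera is an equidistant fisheye: a pixel r from the principal point sees the ray r / f radians off the axis. A picture is of the moment at which its call begins: read the wrist's pose just before it. get_calibration takes no time and is no camera call; for the wrist camera it gives the pose at the moment of the call.
- env.hand_in(): hands the job in; it is judged then, once.
The state is a dict: "clock": time; "joint_pos": joint angles; "qvel": joint speeds; "tau": joint torques, N m; "tcp_pos": TCP position; "orientation": TCP orientation; "wrist_force": force on the tool from outside, world axes, zero at the start; "ft_torque": the same for the moment, N m; "finger_gap": finger opening in m; "grip_force": force on a finger pad.
Only numpy, scipy, OpenCV 4.12 (cv2) and the standard library are available. Lean on these libraries where they do the work, as an engineer would, in place of code of your own. Each camera call takes 0.05 s, during which the arm holds its last target. There are 200 camera calls.

### The job

Get the small wooden offcut ready for drilling: lay it flat on the two bearers of the cradle, along the low back lip and with one end towards the fixed end stop, then set one packer after another from the rack astride the bearers in the gap between its other end and the slanted tail stop until what is left is narrow enough for the wedge. Push the wedge, thin end first and slanted side to the slanted stop, away from you between packers and tail stop until its thin end is past the middle of that stop and you feel everything jam tight. Finish while still holding the wedge and pressing it in firmly, so that the offcut stays clamped, and leave the pliers, the tape measure and the jar where they are.

Things in the scene. Friction and masses are not known exactly. Their poses are not given: they have to be found in the camera images.
- cradle: drilling cradle, fixed. Plywood board 130 (x) x 230 (y) x 18 mm, origin under its centre; x points away from the robot, y to its left. Offcut, packers and wedge rest on its two raised bearers: strips along y, 12 mm wide, at x = -18 to -6 and 6 to 18, tops at z = 38 mm. A lip (front face x = 22, y -8 to 75, top z = 42 mm) backs the offcut: grip it 6 mm or more above its underside to clear it.
- end_stop: fixed end stop, hardwood block 80 (x) x 28 (y) x 40 mm across the left (+y) end of the cradle, top at cradle z = 58 mm. Origin: middle of the lower edge of the face that the offcut's end is pressed against, at cradle (0, 75, 18) mm; the face looks to -y. Axes as the cradle's.
- tail_stop: hardwood block 44 x 30 x 26 mm under a black star knob (47 mm over the bearers), locked right of the gap, elsewhere each time. Origin: lower middle of its face, on the bearers at cradle x = 0; axes as the cradle's. The face looks to +y, slanted: y = 0.2 x for x from -21 to 21 mm. With the offcut against the end stop the gap to this origin is 24 to 46 mm: one or two packers and the wedge.
- offcut: pine offcut, 40 (x) x 90 (y) x 20 (z) mm, 50 g, lying flat on the bench; origin at the centre of its underside
- packer1: hardwood saddle packer, bar 58 (x) x 12 (y) x 24 (z) mm, 18 g; origin under its centre, on the bearers; at both ends a foot, 6 mm thick, reaches 8 mm lower, so that it straddles the bearers with 5 mm play (centre at cradle x = 0, its x along cradle x). Stands in a rack slot, 2 mm play; lift it straight out, gripped over its 58 mm. Pushed, it slides along the bearers.
- packer2: second packer, same as packer1
- packer3: third packer, same as packer1
- packer_rack: dark wooden rack, fixed, 30 (x) x 108 (y) x 24 mm, origin under its centre; three slots along x at y = -32, 0 and 32 mm hold the packers (slot floors 12 mm above the bench), which overhang it by 14 mm at both ends
- wedge: hardwood wedge 24 mm high on the bench. Origin under the middle of its parallel tail (x -17 to 17, y -15 to 15 mm): grip there. Ahead of it 110 mm taper 1 in 5: straight face y = 15 (to the packers), slanted face from y = -15 to y = 7 at the thin end, x = 127 mm (to the tail stop). Lower it into the gap, then slide it along the stop's face, its x along cradle x; a 10 to 15 N push clamps all.
- pliers: red pliers, 181 mm long, lying on the bench left of the rack; bystander
- black_tape_measure: black tape measure, 35 x 92 x 61 mm, on the bench behind the cradle; bystander
- jar: jar of screws with a yellow lid, 66 mm across, 97 mm high, behind the cradle; bystander
Not all that is in view belongs to the job. Leave any turquoise look-alike of the wedge alone.

How it is judged:
By the outcome, as a careful person would: the job done as asked, in the order asked, and still so for the second after the job is handed in, while the arm keeps its last pose, push and grip.
It also fails if it takes over 72 s, if anything falls off the work surface, if the arm or the gripper's body presses on something with over 40 N, if the wrist force passes 120 N, or if a joint passes its speed limit or range.

## Working session

There is one attempt and no reset: what is moved stays moved. The work goes in short steps, Python scripts to look and compute and a tool call to move; the robot and the scene stay as the last step left them, time stands still between calls to the robot, and variables do not carry over. Pictures are saved under pics/ and viewed, at most 10 in all, crops included, and the job is handed in when it is done.

Besides the shell and the picture viewer there is one more tool, called after ">>>" as a command line: name --argument value ..., lists and objects as JSON in quotes. carry_out: Moves the arm, as the interface text tells. Its arguments: {"type":"object","properties":{"steps":{"type":"array","items":{"type":"array"}},"force":{"type":"number"}},"required":["steps"]}

```bash
ls; mkdir -p pics; python3 - <<'E'
from workcell import env
import cv2,numpy as np
print(env.get_state(), env.hold_point_z)
for n in("scene","top"):
    print(n,env.get_calibration(n))
    p,d=env.read_camera(n); np.savez(f"{n}0.npz",p=p,d=d)
    cv2.imwrite(f"pics/{n}0.png",cv2.resize(p[:,:,::-1],None,fx=1.5,fy=1.5))
E
```

```text
pics
{'clock': 0.0, 'joint_pos': array([-1.27759036e+00,  3.14015393e-01,  4.49529854e-02,  1.30359225e+00,
       -4.46160394e-05,  1.43118872e+00]), 'qvel': array([ 0.0006075 ,  0.00106651,  0.00015819,  0.000355  , -0.00118352,
        0.00083741]), 'tau': array([ 1.22425336e-03, -4.80626249e+01,  2.98533350e+01,  1.92285870e-02,
        6.27233067e-05,  4.16551444e-06]), 'tcp_pos': array([ 0.24099285, -0.52148543,  0.23038971]), 'orientation': array([-9.24712664e-04,  9.76674867e-01,  2.14721541e-01, -9.35310841e-05]), 'wrist_force': array([0.33464373, 0.00940204, 0.60521708]), 'ft_torque': array([-0.00032916, -0.00868682, -0.00958288]), 'grip_force': 0.0, 'finger_gap': 0.08567739159779628} 0.0187
scene {'fx': 477.30851224883094, 'fy': 477.30851224883094, 'cx': 253.51533468984525, 'cy': 190.69807026285235, 'origin': array([-0.1260936 ,  1.13951232,  0.75856806]), 'orientation': array([-0.23481932, -0.15789578,  0.50257588,  0.81691266])}
top {'fx': 411.0703443313279, 'fy': 411.0703443313279, 'cx': 257.5702815959032, 'cy': 194.54148439431373, 'origin': array([ 0.38256093, -0.00777436,  1.37423323]), 'orientation': array([-0.69945119, -0.07000343,  0.05799833,  0.70887499])}
```

View pics/top0.png

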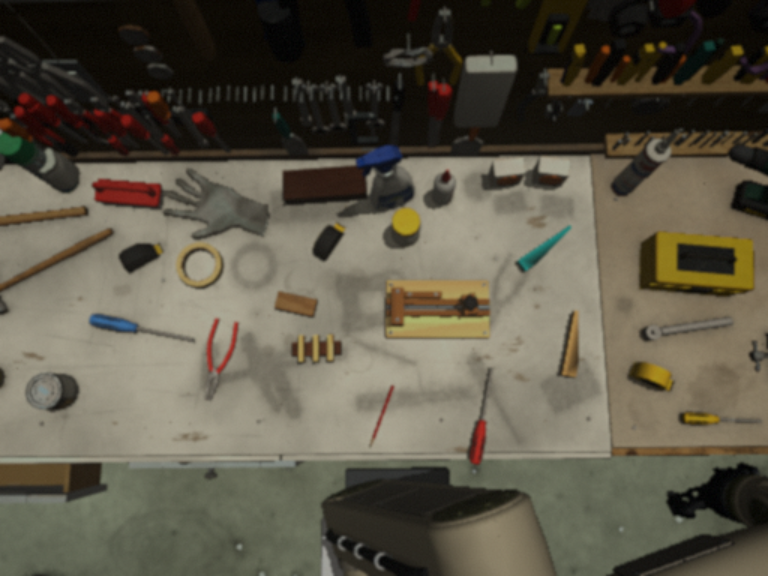

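View pics/scene0.png

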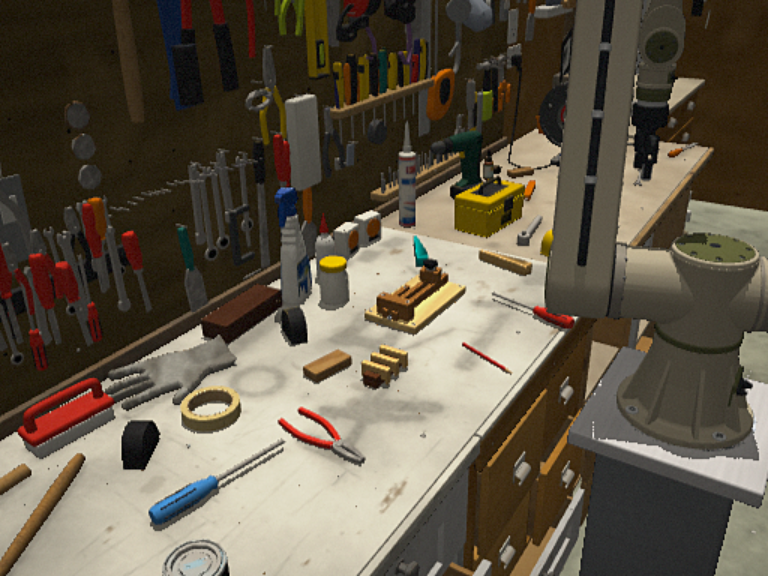

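```bash
cat > h.py <<'E'
from workcell import env
import numpy as np, cv2
from scipy.spatial.transform import Rotation as Ro
def RW(q): return Ro.from_quat([q[1],q[2],q[3],q[0]])
def cast(c,uv,z,fish=False):
    "pixels -> world points on plane z"
    uv=np.atleast_2d(uv).astype(float); a=(uv-[c["cx"],c["cy"]])/[c["fx"],c["fy"]]
    if fish:
        r=np.linalg.norm(a,axis=1,keepdims=True); v=np.c_[a*np.sinc(r/np.pi)*[1,-1],-np.cos(r)]
    else: v=np.c_[a*[1,-1],-np.ones(len(a))]
    d=RW(c["orientation"]).apply(v); o=np.array(c["origin"])
    return o+d*((z-o[2])/d[:,2:])
def proj(c,P,fish=False):
    p=RW(c["orientation"]).inv().apply(np.atleast_2d(P)-c["origin"])
    if fish:
        n=np.linalg.norm(p[:,:2],axis=1); th=np.arctan2(n,-p[:,2]); a=p[:,:2]/n[:,None]*th[:,None]
    else: a=p[:,:2]/-p[:,2:]
    return a*[1,-1]*[c["fx"],c["fy"]]+[c["cx"],c["cy"]]
def goal(p,yaw,s=None):
    "tool shift (cm) and turn (deg) to TCP p, tool y (closing line) at world angle yaw (deg, mod 180), pointing down"
    s=s or env.get_state(); R=RW(s["orientation"]); out=[]
    for y in (yaw,yaw+180):
        t=np.radians(y); Y=np.array([np.cos(t),np.sin(t),0]); Z=np.array([0,0,-1.]); X=np.cross(Y,Z)
        out.append((R.inv()*Ro.from_matrix(np.c_[X,Y,Z])).as_rotvec(degrees=True))
    w=min(out,key=np.linalg.norm) ; alt=max(out,key=np.linalg.norm)
    sh=R.inv().apply(np.array(p)-s["tcp_pos"])*100
    print("turn",w.round(1),"alt",alt.round(0),"shift",sh.round(2),"j6",s["joint_pos"][5].round(2))
def snap(n,f,sc=1.5):
    c=env.get_calibration(n); p,d=env.read_camera(n)
    np.savez(f+".npz",p=p,d=d,**{k:np.array(v) for k,v in c.items()})
    cv2.imwrite(f"pics/{f}.png",cv2.resize(p[:,:,::-1],None,fx=sc,fy=sc,interpolation=cv2.INTER_CUBIC))
    return c,p,d
E
python3 - <<'E'
from h import *
c=env.get_calibration("top")
for n,u,z in[("offcut",(297,303),.02),("rack",(316,348),.03),("cradle",(437,309),.018),("endstop",(397,307),.058),("knob",(467,304),.085),("wedgetail",(569,373),.024),("thin",(574,313),.024)]:
    print(n,cast(c,np.array(u)/1.5,z)[0].round(3))
w=env.get_calibration("wrist");s=env.get_state()
print(w, RW(s["orientation"]).inv().apply(w["origin"]-s["tcp_pos"]))
print((RW(s["orientation"]).inv()*RW(w["orientation"])).as_matrix().round(2))
snap("wrist","w0")
goal([.37,-.01,.30],0)
E
```

```text
offcut [0.609 0.214 0.02 ]
rack [0.507 0.169 0.03 ]
cradle [ 0.591 -0.098  0.018]
endstop [ 0.59  -0.009  0.058]
knob [ 0.59  -0.157  0.085]
wedgetail [ 0.446 -0.379  0.024]
thin [ 0.577 -0.399  0.024]
{'fx': 297.3186396354542, 'fy': 297.3186396354542, 'cx': 252.56543269178965, 'cy': 188.51792740352911, 'origin': array([ 0.31033357, -0.48967506,  0.37291411]), 'orientation': array([ 0.83259456, -0.12657036,  0.08165447, -0.53300919])} [ 7.63187816e-02 -8.99679572e-05 -1.42410061e-01]
[[-0.    0.95  0.3 ]
 [ 1.    0.   -0.  ]
 [-0.    0.3  -0.95]]
turn [ -0.1  -0.1 -65.2] alt [ -0.   0. 115.] shift [ 33.17 -41.05  -6.88] j6 1.43
```

View pics/w0.png

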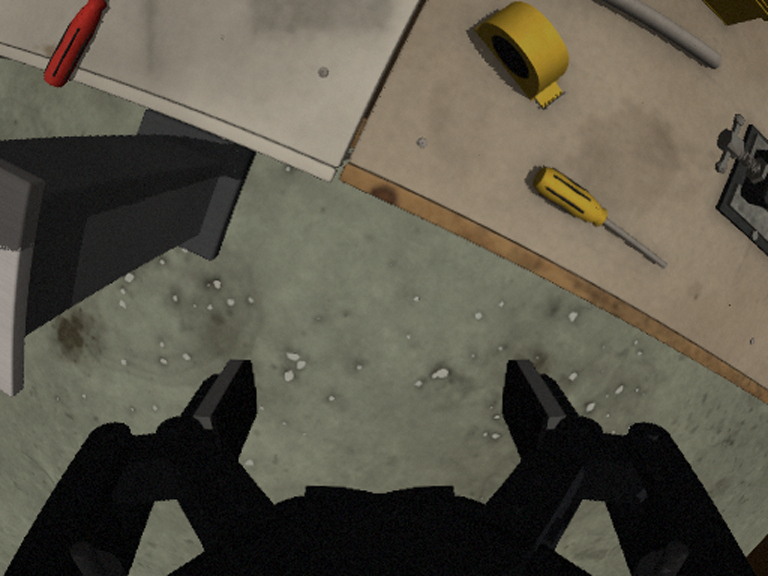

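```bash
python3 - <<'E'
from h import *
goal([.42,-.2,.26],0)
goal([.55,.07,.22],0)
E
```

```text
turn [ -0.1  -0.1 -65.2] alt [ -0.   0. 115.] shift [ 29.74 -21.7   -2.9 ] j6 1.43
turn [ -0.1  -0.1 -65.2] alt [ -0.   0. 115.] shift [ 52.86 -40.75   1.13] j6 1.43
```

>>> carry_out --steps '[[[0, 0, -8], [3.7, -2.7, -0.4], 0], [[0, 0, -16], [7.4, -5.4, -0.7], 0], [[0, 0, -24], [11.2, -8.1, -1.1], 0], [[0, 0, -32], [14.9, -10.8, -1.5], 0], [[0, 0, -40], [18.6, -13.5, -1.8], 0], [[0, 0, -48], [22.3, -16.3, -2.2], 0], [[0, 0, -56], [26, -19, -2.6], 0], [[0, 0, -65.2], [29.7, -21.7, -2.9], 0]]'

```text
clock: 1.15
tcp_pos: [0.4202, -0.199, 0.2604]
orientation: [0.0, 0.705, 0.709, -0.0]
wrist_force: [0.8, -0.7, 0.0]
finger_gap: 0.0854
grip_force: 0.0
```

>>> carry_out --steps '[[[0, 0, 0], [5, 2.5, 0.5], 0], [[0, 0, 0], [10, 5, 1.5], 0], [[0, 0, 0], [15, 7.5, 2.5], 0], [[0, 0, 0], [20, 10, 3.5], 0], [[0, 0, 0], [25, 12, 4], 0], [[0, 0, 0], [27, 13, 4], 0], [[0, 0, 0], [27, 13, 4], 0], [[0, 0, 0], [27, 13, 4], 0]]'

```text
clock: 2.15
tcp_pos: [0.5493, 0.069, 0.22]
orientation: [-0.0, 0.707, 0.707, -0.0]
wrist_force: [-0.1, -0.5, 0.4]
finger_gap: 0.0856
grip_force: 0.0
```

```bash
python3 - <<'E'
from h import *
snap("wrist","w1"); goal([.55,.07,.22],0)
E
```

```text
turn [-0.   0.  -0.1] alt [  0.   0. 180.] shift [0.13 0.07 0.02] j6 1.55
```

View pics/w1.png

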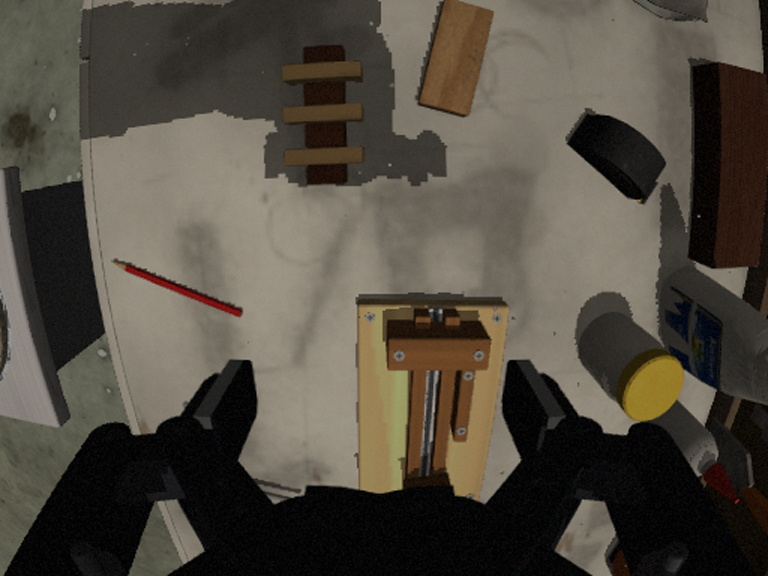

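```bash
cat >> h.py <<'E'
def cloud(c,d,fish):
    v,u=np.mgrid[:d.shape[0],:d.shape[1]]; a=(np.dstack([u,v])-[c["cx"],c["cy"]])/[c["fx"],c["fy"]]
    if fish:
        r=np.linalg.norm(a,axis=2,keepdims=True); a=a*np.tan(r)/np.maximum(r,1e-9)
    p=np.dstack([a[...,0]*d,-a[...,1]*d,-d]); P=RW(c["orientation"]).apply(p.reshape(-1,3)).reshape(p.shape)+c["origin"]
    P[d==0]=np.nan; return P
def rect(P,lo,hi,xr,yr):
    "min-area rectangles of the blobs of points with z in lo..hi within a window"
    m=((P[...,2]>lo)&(P[...,2]<hi)&(P[...,0]>xr[0])&(P[...,0]<xr[1])&(P[...,1]>yr[0])&(P[...,1]<yr[1])).astype(np.uint8)
    n,L,S,_=cv2.connectedComponentsWithStats(m,connectivity=4)
    for i in range(1,n):
        if S[i,4]<60: continue
        q=P[L==i]; (x,y),(w,h),a=cv2.minAreaRect((q[:,:2]*1000).astype(np.float32))
        if w<h: w,h,a=h,w,a+90
        print(f"n{S[i,4]} c=({x:.1f},{y:.1f}) {w:.1f}x{h:.1f} long axis {a%180:.1f}deg zmed {np.median(q[:,2])*1000:.1f}")
E
python3 - <<'E'
from h import *
f=np.load("w1.npz"); c={k:f[k] for k in("fx","fy","cx","cy","origin","orientation")}
P=cloud(c,f["d"],True)
b=P[(abs(P[...,0]-.5)<.03)&(abs(P[...,1]-.05)<.04)]; print("bench z",np.nanmedian(b[:,2]),np.nanstd(b[:,2]))
print("offcut");rect(P,.011,.026,(.55,.68),(.14,.32))
print("packers");rect(P,.03,.045,(.45,.56),(.1,.25))
print("rack");rect(P,.018,.029,(.45,.56),(.1,.25))
print("endstop");rect(P,.05,.065,(.5,.7),(-.1,.05))
print("bearers/lip");rect(P,.032,.046,(.5,.7),(-.25,.05))
print("board");rect(P,.012,.024,(.5,.7),(-.25,.05))
E
```

```text
bench z 0.2930525478783894 0.11308910218246909
offcut
n2548 c=(608.7,219.6) 89.8x40.9 long axis 76.5deg zmed 19.8
packers
n585 c=(507.6,203.9) 57.1x12.8 long axis 1.1deg zmed 35.5
n583 c=(507.9,171.9) 58.5x12.5 long axis 1.2deg zmed 35.7
n560 c=(508.2,140.2) 57.5x12.2 long axis 1.4deg zmed 35.8
rack
n304 c=(507.4,219.3) 29.8x14.3 long axis 2.5deg zmed 23.6
n471 c=(503.8,188.6) 48.8x19.5 long axis 1.1deg zmed 23.7
n418 c=(508.2,156.0) 29.8x19.4 long axis 179.4deg zmed 23.6
n351 c=(508.8,125.5) 30.9x15.4 long axis 3.5deg zmed 23.7
endstop
n1601 c=(595.2,-7.4) 79.9x28.5 long axis 179.1deg zmed 57.7
bearers/lip
n456 c=(595.0,10.5) 78.8x12.3 long axis 0.4deg zmed 38.1
n484 c=(622.3,-67.1) 75.1x13.2 long axis 89.5deg zmed 41.8
n1402 c=(593.7,-93.0) 121.9x42.3 long axis 89.9deg zmed 37.8
board
n6463 c=(594.1,-95.0) 227.0x130.5 long axis 88.8deg zmed 17.8
n452 c=(594.8,-101.8) 123.2x11.5 long axis 89.1deg zmed 23.0
```

```bash
python3 - <<'E'
from h import *
goal([.6087,.2196,.07],-13.5); goal([.6087,.2196,.005],-13.5)
E
```

```text
turn [-0.   0.  13.4] alt [  -0.   -0. -167.] shift [15.1   5.93 15.01] j6 1.55
turn [-0.   0.  13.4] alt [  -0.   -0. -167.] shift [15.11  5.93 21.51] j6 1.55
```

>>> carry_out --steps '[[[0, 0, 4], [4, 1.5, 3.5], 0], [[0, 0, 8], [8, 3, 7.5], 0], [[0, 0, 12], [12, 4.8, 11.5], 0], [[0, 0, 13.4], [15.1, 5.9, 15], 0], [[0, 0, 13.4], [15.1, 5.9, 17.5], 0], [[0, 0, 13.4], [15.1, 5.9, 20], 0], [[0, 0, 13.4], [15.1, 5.9, 21.5], 0], [[0, 0, 13.4], [15.1, 5.9, 21.5], 60]]' --force 40

```text
clock: 3.2
tcp_pos: [0.608, 0.2193, 0.0044]
orientation: [-0.0, 0.785, 0.619, -0.001]
wrist_force: [-0.6, 0.4, -0.0]
finger_gap: 0.0694
grip_force: 0.0
```

>>> carry_out --steps '[[[0, 0, 0], [0, 0, 0], 255], [[0, 0, 0], [0, 0, 0], 255], [[0, 0, 0], [0, 0, 0], 255], [[0, 0, 0], [0, 0, 0], 255], [[0, 0, 0], [0, 0, -1], 255], [[0, 0, 0], [0, 0, -4], 255], [[0, 0, 0], [0, 0, -9], 255], [[0, 0, 0], [0, 0, -14.5], 255]]'

```text
clock: 4.2
tcp_pos: [0.6078, 0.2204, 0.1512]
orientation: [-0.0, 0.785, 0.62, -0.001]
wrist_force: [1.4, -0.1, -1.7]
finger_gap: 0.0389
grip_force: 41.9
```

```bash
python3 - <<'E'
from h import *
s=env.get_state();print(s["tcp_pos"],s["finger_gap"],s["grip_force"])
c,p,d=snap("wrist","w2"); P=cloud(c,d,True)
goal([.58,.05,.2],-.9)
t=s["tcp_pos"]; z=s["tcp_pos"][2]
rect(P,z-.005,z+.03,(t[0]-.08,t[0]+.08),(t[1]-.08,t[1]+.08))
E
```

```text
[0.60784144 0.22044757 0.15122844] 0.03888874054662504 41.90801382064819
turn [  0.6  -0.2 -12.5] alt [ -0.  -1. 168.] shift [-17.39   0.92  -4.01] j6 2.03
n14105 c=(607.8,220.0) 90.7x66.5 long axis 77.9deg zmed 164.0
```

```bash
python3 - <<'E'
from h import *
for n in("top","scene"):
    f=np.load(n+"0.npz"); P=cloud(env.get_calibration(n),f["d"],False); print(n)
    for lo,hi in((.052,.069),(.072,.1)): rect(P,lo,hi,(.55,.64),(-.22,.02))
    rect(P,.015,.03,(.4,.62),(-.45,-.3))
goal([.5954,-.069,.1],-.9);goal([.5954,-.069,.043],-.9)
E
```

```text
top
n184 c=(594.4,-8.8) 76.4x22.8 long axis 179.1deg zmed 59.0
n80 c=(594.7,-163.3) 32.1x29.3 long axis 134.1deg zmed 83.4
n328 c=(510.4,-394.7) 143.5x30.8 long axis 166.1deg zmed 23.8
scene
n80 c=(596.0,-158.9) 43.7x39.2 long axis 18.3deg zmed 61.8
n122 c=(595.5,-6.7) 79.7x37.9 long axis 178.6deg zmed 57.0
n162 c=(514.0,-391.0) 151.2x38.5 long axis 168.0deg zmed 22.5
turn [  0.6  -0.2 -12.5] alt [ -0.  -1. 168.] shift [-28.65   5.08   5.97] j6 2.03
turn [  0.6  -0.2 -12.5] alt [ -0.  -1. 168.] shift [-28.68   5.03  11.67] j6 2.03
```

>>> carry_out --steps '[[[0, 0, -3], [-5, 0.5, 1], 255], [[0, 0, -6], [-10.5, 1.5, 2], 255], [[0, 0, -9], [-16, 2.5, 3], 255], [[0.6, -0.2, -12.5], [-21.5, 3.7, 4], 255], [[0.6, -0.2, -12.5], [-26.5, 4.7, 5], 255], [[0.6, -0.2, -12.5], [-28.6, 5.1, 6], 255], [[0.6, -0.2, -12.5], [-28.6, 5.1, 6], 255], [[0.6, -0.2, -12.5], [-28.6, 5.1, 6], 255]]'

```text
clock: 5.25
tcp_pos: [0.5922, -0.0684, 0.0905]
orientation: [-0.003, 0.712, 0.702, -0.004]
wrist_force: [0.3, 0.7, -0.7]
finger_gap: 0.0387
grip_force: 41.9
```

```bash
python3 - <<'E'
from h import *
s=env.get_state();print(s["tcp_pos"],s["wrist_force"])
goal([.5954,-.069,.043],-.9)
c,p,d=snap("wrist","w3"); P=cloud(c,d,True)
print("endstop");rect(P,.05,.066,(.5,.7),(-.024,.05))
print("board");rect(P,.012,.024,(.5,.7),(-.25,.05))
print("offcut/fing");rect(P,.1,.125,(.5,.7),(-.25,.05))
E
```

```text
[ 0.5921629  -0.06836467  0.09048768] [ 0.32670394  0.65052402 -0.74111408]
turn [-0.6  0.1  0.1] alt [  -0.   -1. -180.] shift [-0.05  0.38  4.75] j6 1.34
endstop
n6113 c=(595.1,-8.1) 80.4x28.7 long axis 179.1deg zmed 57.8
board
n280 c=(592.6,11.9) 19.2x11.7 long axis 179.3deg zmed 22.8
n5396 c=(550.9,-51.4) 139.6x46.2 long axis 87.9deg zmed 17.7
n5056 c=(648.5,-53.4) 153.0x48.6 long axis 101.4deg zmed 17.8
n237 c=(594.5,-32.7) 11.6x10.6 long axis 179.7deg zmed 23.0
n60 c=(616.0,-33.8) 11.0x2.1 long axis 89.7deg zmed 18.0
n319 c=(628.1,-170.1) 54.5x11.5 long axis 89.9deg zmed 17.8
n333 c=(552.4,-170.8) 53.5x18.7 long axis 99.3deg zmed 17.8
offcut/fing
n13796 c=(592.3,-68.5) 89.9x66.5 long axis 89.9deg zmed 103.3
```

View pics/w3.png

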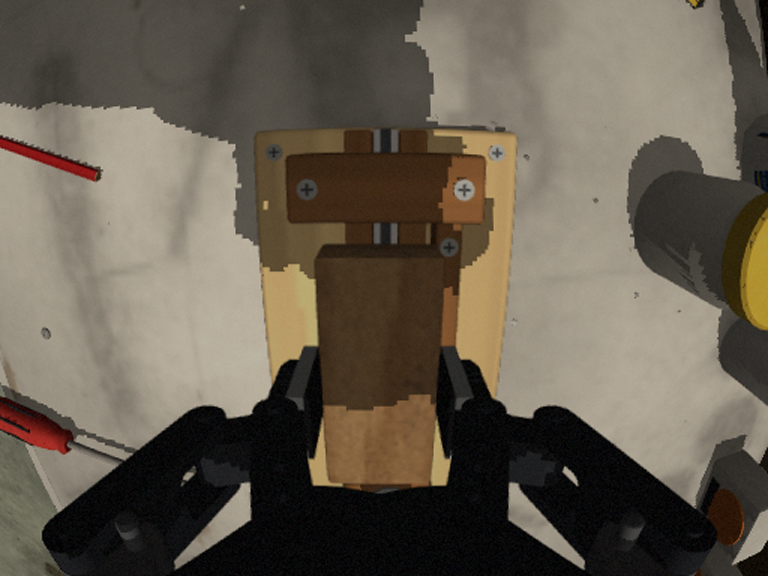

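>>> carry_out --steps '[[[-0.6, 0.1, 0], [0, 0.4, 1], 255], [[-0.6, 0.1, 0], [0, 0.4, 2.2], 255], [[-0.6, 0.1, 0], [0, 0.4, 3.2], 255], [[-0.6, 0.1, 0], [0, 0.4, 4], 255], [[-0.6, 0.1, 0], [0, 0.4, 4.4], 255], [[-0.6, 0.1, 0], [0, 0.4, 4.6], 255], [[-0.6, 0.1, 0], [0, 0.4, 4.6], 255], [[-0.6, 0.1, 0], [0, 0.4, 4.6], 255]]'

```text
clock: 6.3
tcp_pos: [0.5954, -0.0697, 0.045]
orientation: [0.0, 0.713, 0.701, -0.0]
wrist_force: [-4.0, 1.2, 5.2]
finger_gap: 0.0387
grip_force: 42.6
```

>>> carry_out --steps '[[[0, 0, 0], [0, 0, -0.3], 255], [[0, 0, 0], [0, -0.15, -0.3], 255], [[0, 0, 0], [0, -0.15, 0], 255], [[0, 0, 0], [0, -0.15, 0.1], 255], [[0, 0, 0], [0, -0.15, 0.2], 255], [[0, 0, 0], [0, -0.15, 0.2], 255], [[0, 0, 0], [0, -0.15, 0.2], 255], [[0, 0, 0], [0, -0.15, 0.2], 255]]'

```text
clock: 7.3
tcp_pos: [0.5944, -0.0698, 0.0449]
orientation: [0.001, 0.713, 0.702, 0.0]
wrist_force: [-5.8, 0.8, 17.9]
finger_gap: 0.0389
grip_force: 44.0
```

```bash
python3 - <<'E'
from h import *
s=env.get_state();print(s["tcp_pos"],s["wrist_force"],s["ft_torque"])
c,p,d=snap("wrist","w4"); P=cloud(c,d,True)
rect(P,.053,.068,(.5,.7),(-.025-.1,-.024))
# top plane tilt of offcut
m=(abs(P[...,0]-.595)<.014)&(P[...,1]>-.075)&(P[...,1]<-.03)&(P[...,2]>.045)
q=P[m];A=np.c_[q[:,:2]-[.595,-.069],np.ones(len(q))]; print(np.linalg.lstsq(A,q[:,2],rcond=None)[0])
E
```

```text
[ 0.59442814 -0.06983863  0.04493337] [-5.81690062  0.80794583 17.8995557 ] [0.25781216 1.34675343 0.00530801]
n12987 c=(594.3,-70.2) 90.1x66.5 long axis 88.9deg zmed 57.8
[ 0.04828954 -0.92964691  0.11546172]
```

>>> carry_out --steps '[[[0, 0, 0], [0, 0, -0.2], 255], [[0, 0, 0], [0, 0.1, -0.2], 255], [[0, 0, 0], [0, 0.15, -0.2], 255], [[0, 0, 0], [0, 0.15, -0.2], 0], [[0, 0, 0], [0, 0.15, -0.2], 0], [[0, 0, 0], [0, 0.15, -0.2], 0], [[0, 0, 0], [0, 0.15, -4], 0], [[0, 0, 0], [0, 0.15, -10], 0]]'

```text
clock: 8.35
tcp_pos: [0.5939, -0.0692, 0.1407]
orientation: [-0.002, 0.713, 0.701, -0.002]
wrist_force: [0.9, -0.4, -0.0]
finger_gap: 0.0856
grip_force: 0.0
```

```bash
python3 - <<'E'
from h import *
s=env.get_state();print(s["tcp_pos"],s["wrist_force"],s["ft_torque"])
c,p,d=snap("wrist","w5"); P=cloud(c,d,True)
rect(P,.05,.068,(.5,.7),(-.025-.1,-.023))
rect(P,.039,.046,(.605,.65),(-.125,-.01))
goal([.5076,.2039,.09],1.2);goal([.5082,.1402,.09],1.2)
E
```

```text
[ 0.5938699  -0.06919233  0.14067254] [ 0.93294473 -0.38447736 -0.02939879] [-0.01382327 -0.06720985 -0.05525135]
n5233 c=(594.8,-69.8) 89.5x40.3 long axis 89.0deg zmed 57.8
n1268 c=(622.5,-64.9) 81.1x12.4 long axis 88.9deg zmed 41.8
turn [ 0.5  0.2 -2.1] alt [  0.  -1. 178.] shift [27.29 -9.59  5.96] j6 1.34
turn [ 0.5  0.2 -2.1] alt [  0.  -1. 178.] shift [20.92 -9.43  5.98] j6 1.34
```

>>> carry_out --steps '[[[0, 0, 0], [5, -2.3, 0], 0], [[0, 0, 0], [10, -4.6, 1], 0], [[0.2, 0, -1], [15, -7, 3], 0], [[0.5, 0.2, -2.1], [20.9, -9.4, 5], 0], [[0.5, 0.2, -2.1], [20.9, -9.4, 9], 0], [[0.5, 0.2, -2.1], [20.9, -9.4, 10], 0], [[0.5, 0.2, -2.1], [20.9, -9.4, 10], 0], [[0.5, 0.2, -2.1], [20.9, -9.4, 10], 0]]'

```text
clock: 9.4
tcp_pos: [0.5065, 0.1401, 0.0434]
orientation: [-0.003, 0.7, 0.714, -0.001]
wrist_force: [0.4, -0.0, 0.9]
finger_gap: 0.0854
grip_force: 0.0
```

```bash
python3 - <<'E'
from h import *
goal([.5082,.1402,.006],1.2)
c,p,d=snap("wrist","w6"); P=cloud(c,d,True)
rect(P,.03,.042,(.45,.56),(.1,.25))
E
```

```text
turn [-0.4 -0.2 -0.1] alt [ -0.   1. 180.] shift [-0.    0.2   3.74] j6 1.67
n2684 c=(507.0,203.9) 57.9x12.2 long axis 1.0deg zmed 35.7
n2550 c=(507.6,172.2) 57.8x12.3 long axis 1.0deg zmed 35.7
n2226 c=(508.1,140.2) 58.0x12.8 long axis 1.0deg zmed 35.6
```

>>> carry_out --steps '[[[-0.4, -0.2, 0], [0, 0.2, 1], 0], [[-0.4, -0.2, 0], [0, 0.2, 2.5], 0], [[-0.4, -0.2, 0], [0, 0.2, 3.7], 0], [[-0.4, -0.2, 0], [0, 0.2, 3.7], 0], [[-0.4, -0.2, 0], [0, 0.2, 3.7], 255], [[-0.4, -0.2, 0], [0, 0.2, 3.7], 255], [[-0.4, -0.2, 0], [0, 0.2, 3.7], 255], [[-0.4, -0.2, 0], [0, 0.2, 3.7], 255]]' --force 40

```text
clock: 10.45
tcp_pos: [0.5071, 0.141, 0.0056]
orientation: [-0.0, 0.7, 0.714, -0.0]
wrist_force: [-0.2, 0.3, 2.5]
finger_gap: 0.0571
grip_force: 42.6
```

>>> carry_out --steps '[[[0, 0, 0], [0, 0, -1], 255], [[0, 0, 0], [0, 0, -3], 255], [[0, 0, 0], [0, 0, -6], 255], [[0, 0, 0], [0, 0, -10], 255], [[0, 0, 0], [-5, 2, -13], 255], [[0, 0, 0], [-10, 4, -13], 255], [[0, 0, 0], [-10, 4, -13], 255], [[0, 0, 0], [-10, 4, -13], 255]]'

```text
clock: 11.45
tcp_pos: [0.5483, 0.0419, 0.135]
orientation: [-0.001, 0.7, 0.714, -0.001]
wrist_force: [-0.4, -1.0, -1.0]
finger_gap: 0.057
grip_force: 42.6
```

```bash
python3 - <<'E'
from h import *
s=env.get_state();print(s["tcp_pos"],s["wrist_force"],s["finger_gap"])
goal([.5944,-.124,.12],-.9)
c,p,d=snap("wrist","w7"); P=cloud(c,d,True);z=s["tcp_pos"][2]
rect(P,z+.02,z+.04,(.4,.7),(-.05,.12))
print("tail");rect(P,.055,.07,(.55,.64),(-.25,-.12)) 
rect(P,.053,.068,(.5,.7),(-.025-.1,-.023))
E
```

```text
[0.54825924 0.0418567  0.1350153 ] [-0.36194283 -0.97539999 -0.95965486] 0.05698594007059048
turn [-0.2  0.   2.1] alt [  -0.   -0. -178.] shift [-16.68   4.28   1.49] j6 1.48
n5517 c=(548.2,42.1) 84.8x23.3 long axis 1.2deg zmed 164.9
tail
n1313 c=(592.5,-70.7) 55.9x36.4 long axis 87.6deg zmed 57.8
```

View pics/w7.png

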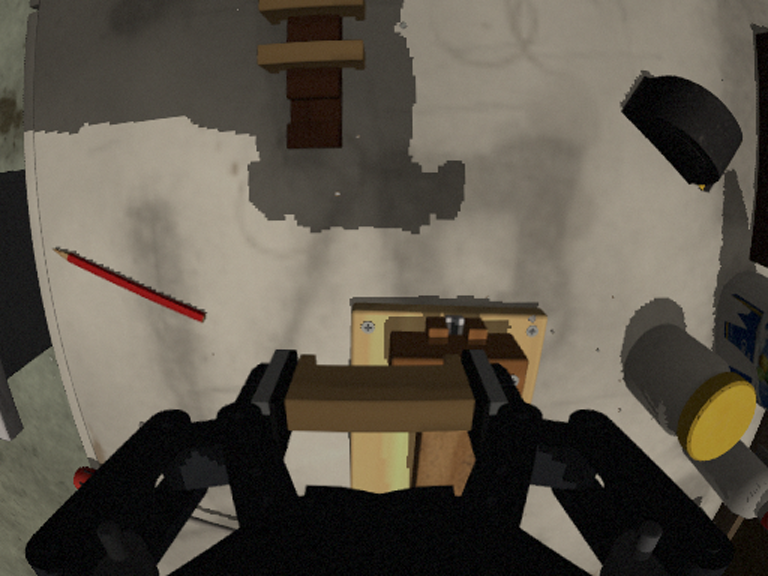

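```bash
python3 - <<'E'
from h import *
f=np.load("scene0.npz"); P=cloud(env.get_calibration("scene"),f["d"],False)
m=(abs(P[...,0]-.595)<.03)&(P[...,1]<-.1)&(P[...,1]>-.19)&(P[...,2]>.036)&(P[...,2]<.07)
for v,u in sorted(map(tuple,np.argwhere(m)),key=lambda t:(t[1],t[0])): 
    p=P[v,u]*1000
    if 42<p[2]<62: print((u,v),p.round(0).astype(int),end=" ")
print()
goal([.5944,-.124,.12],-.9)
E
```

```text
(np.int64(280), np.int64(181)) [ 614 -146   58] (np.int64(280), np.int64(182)) [ 613 -144   55] (np.int64(280), np.int64(183)) [ 615 -147   50] (np.int64(280), np.int64(184)) [ 612 -143   48] (np.int64(280), np.int64(185)) [ 612 -143   44] (np.int64(281), np.int64(179)) [ 615 -154   62] (np.int64(281), np.int64(180)) [ 611 -147   62] (np.int64(281), np.int64(181)) [ 609 -144   59] (np.int64(281), np.int64(182)) [ 610 -146   54] (np.int64(281), np.int64(183)) [ 611 -148   50] (np.int64(281), np.int64(184)) [ 610 -145   47] (np.int64(281), np.int64(185)) [ 610 -145   44] (np.int64(282), np.int64(177)) [ 621 -171   61] (np.int64(282), np.int64(178)) [ 616 -163   62] (np.int64(282), np.int64(181)) [ 610 -152   56] (np.int64(282), np.int64(182)) [ 607 -147   55] (np.int64(282), np.int64(183)) [ 608 -150   50] (np.int64(282), np.int64(184)) [ 606 -145   49] (np.int64(282), np.int64(185)) [ 607 -148   43] (np.int64(283), np.int64(181)) [ 606 -152   57] (np.int64(283), np.int64(182)) [ 604 -149   55] (np.int64(283), np.int64(183)) [ 603 -147   52] (np.int64(283), np.int64(184)) [ 603 -147   
[... 2027 characters left out ...]
64(291), np.int64(186)) [ 577 -157   43] (np.int64(292), np.int64(178)) [ 586 -180   62] (np.int64(292), np.int64(179)) [ 583 -174   61] (np.int64(292), np.int64(182)) [ 573 -156   59] (np.int64(292), np.int64(183)) [ 575 -160   54] (np.int64(292), np.int64(184)) [ 573 -156   52] (np.int64(292), np.int64(185)) [ 575 -160   46] (np.int64(293), np.int64(178)) [ 584 -184   61] (np.int64(293), np.int64(180)) [ 580 -177   57] (np.int64(293), np.int64(181)) [ 577 -170   57] (np.int64(293), np.int64(182)) [ 577 -170   53] (np.int64(293), np.int64(183)) [ 578 -173   48] (np.int64(293), np.int64(184)) [ 575 -167   47] 
turn [-0.2  0.   2.1] alt [  -0.   -0. -178.] shift [-16.74   4.29   1.47] j6 1.48
```

>>> carry_out --steps '[[[0, 0, 1], [-5, 1.3, 0], 255], [[0, 0, 2], [-10, 2.6, 1], 255], [[0, 0, 2.1], [-14, 3.7, 2], 255], [[0, 0, 2.1], [-16.6, 4.2, 4], 255], [[0, 0, 2.1], [-16.6, 4.2, 6], 255], [[0, 0, 2.1], [-16.6, 4.2, 7], 255], [[0, 0, 2.1], [-16.6, 4.2, 7], 255], [[0, 0, 2.1], [-16.6, 4.2, 7], 255]]'

```text
clock: 12.5
tcp_pos: [0.5947, -0.1225, 0.0659]
orientation: [-0.0, 0.712, 0.702, -0.001]
wrist_force: [-0.3, 0.3, -0.1]
finger_gap: 0.0569
grip_force: 42.6
```

```bash
python3 - <<'E'
from h import *
s=env.get_state();print(s["tcp_pos"],s["wrist_force"])
goal([.5936,-.1225,.032],-.9)
c,p,d=snap("wrist","w8"); P=cloud(c,d,True);z=s["tcp_pos"][2]
rect(P,z+.022,z+.036,(.5,.7),(-.19,-.09))
rect(P,.053,.062,(.5,.7),(-.025-.1,-.023))
E
```

```text
[ 0.59472256 -0.12254891  0.06591961] [-0.33540226  0.2601554  -0.08072185]
turn [-0.1  0.   0.1] alt [  -0.   -0. -180.] shift [ 0.01 -0.11  3.39] j6 1.25
n4785 c=(594.5,-122.0) 84.7x22.9 long axis 179.0deg zmed 95.7
n12827 c=(594.7,-70.7) 90.2x40.4 long axis 88.9deg zmed 57.8
```

>>> carry_out --steps '[[[0, 0, 0], [-0.2, -0.1, 0.5], 255], [[0, 0, 0], [-0.2, -0.1, 1.2], 255], [[0, 0, 0], [-0.2, -0.1, 1.8], 255], [[0, 0, 0], [-0.2, -0.1, 2.4], 255], [[0, 0, 0], [-0.2, -0.1, 2.9], 255], [[0, 0, 0], [-0.2, -0.1, 3.2], 255], [[0, 0, 0], [-0.2, -0.1, 3.3], 255], [[0, 0, 0], [-0.2, -0.1, 3.3], 255]]'

```text
clock: 13.55
tcp_pos: [0.5933, -0.1253, 0.0322]
orientation: [-0.0, 0.713, 0.702, -0.001]
wrist_force: [0.3, -0.4, -0.4]
finger_gap: 0.0572
grip_force: 42.6
```

>>> carry_out --steps '[[[0, 0, 0], [0.1, 0, 0], 255], [[0, 0, 0], [0.2, 0, 0], 255], [[0, 0, 0], [0.3, 0, 0], 255], [[0, 0, 0], [0.4, 0, 0], 255], [[0, 0, 0], [0.5, 0, 0], 255], [[0, 0, 0], [0.55, 0, 0], 255], [[0, 0, 0], [0.6, 0, 0], 255], [[0, 0, 0], [0.6, 0, 0], 255]]'

```text
clock: 14.55
tcp_pos: [0.5933, -0.1193, 0.0321]
orientation: [-0.0, 0.713, 0.702, -0.001]
wrist_force: [0.8, 1.0, -0.2]
finger_gap: 0.057
grip_force: 42.6
```

Nudge another 1.5 mm, then lower slightly and release.

>>> carry_out --steps '[[[0, 0, 0], [0.05, 0, 0], 255], [[0, 0, 0], [0.1, 0, 0], 255], [[0, 0, 0], [0.1, 0, 0.05], 255], [[0, 0, 0], [0.1, 0, 0.05], 255], [[0, 0, 0], [0.1, 0, 0.05], 0], [[0, 0, 0], [0.1, 0, 0.05], 0], [[0, 0, 0], [0.1, 0, 0.05], 0], [[0, 0, 0], [0.1, 0, -2.5], 0]]'

```text
clock: 15.55
tcp_pos: [0.5914, -0.1177, 0.0552]
orientation: [-0.003, 0.713, 0.701, -0.002]
wrist_force: [0.4, -0.5, -0.1]
finger_gap: 0.0856
grip_force: 0.0
```

>>> carry_out --steps '[[[0, 0, 0], [0, 0, -5], 0], [[0, 0, 0], [0, 0, -9], 0], [[0, 0, 0], [5, -1, -9], 0], [[0, 0, 0], [10, -2, -9], 0], [[0, 0, 0], [15, -4, -9], 0], [[0, 0, 0], [20, -6, -8], 0], [[0, 0, 0], [24, -8, -6], 0], [[0, 0, 0], [24, -8, -6], 0]]'

```text
clock: 16.55
tcp_pos: [0.5142, 0.1253, 0.1157]
orientation: [-0.002, 0.711, 0.703, -0.002]
wrist_force: [0.1, -0.2, 0.4]
finger_gap: 0.0853
grip_force: 0.0
```

```bash
python3 - <<'E'
from h import *
c,p,d=snap("wrist","w9"); P=cloud(c,d,True)
print("endstop+offcut+packer");rect(P,.05,.07,(.54,.65),(-.2,.02))
rect(P,.03,.042,(.45,.56),(.1,.25))
goal([.5076,.1722,.006],1.0)
goal([.5076,.1722,.06],1.0)
E
```

```text
endstop+offcut+packer
n364 c=(572.6,0.2) 35.5x14.9 long axis 179.5deg zmed 57.0
n1247 c=(507.0,203.9) 57.5x12.3 long axis 0.7deg zmed 35.7
n1220 c=(507.5,171.9) 58.1x12.4 long axis 1.0deg zmed 35.7
turn [-0.2  0.1 -1.7] alt [  0.   0. 178.] shift [ 4.81 -0.86 11.06] j6 1.67
turn [-0.2  0.1 -1.7] alt [  0.   0. 178.] shift [ 4.81 -0.88  5.66] j6 1.67
```

View pics/w9.png

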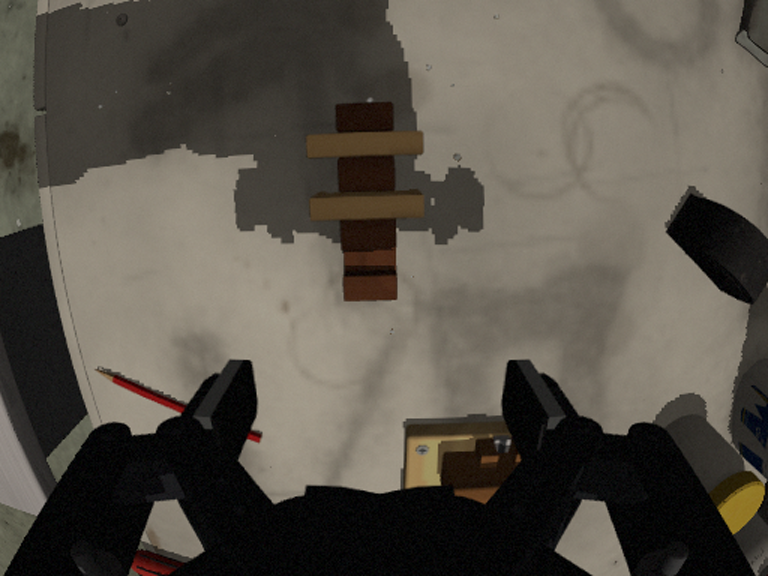

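>>> carry_out --steps '[[[0, 0, -1], [3, -0.5, 3], 0], [[-0.2, 0.1, -1.7], [4.8, -0.9, 6], 0], [[-0.2, 0.1, -1.7], [4.8, -0.9, 8], 0], [[-0.2, 0.1, -1.7], [4.8, -0.9, 10], 0], [[-0.2, 0.1, -1.7], [4.8, -0.9, 11.1], 0], [[-0.2, 0.1, -1.7], [4.8, -0.9, 11.1], 0], [[-0.2, 0.1, -1.7], [4.8, -0.9, 11.1], 255], [[-0.2, 0.1, -1.7], [4.8, -0.9, 11.1], 255]]'

```text
clock: 17.6
tcp_pos: [0.5098, 0.1711, 0.0074]
orientation: [0.001, 0.702, 0.712, 0.002]
wrist_force: [-0.2, -0.4, -0.4]
finger_gap: 0.0572
grip_force: 42.5
```

>>> carry_out --steps '[[[0, 0, 0], [0, 0, 0], 255], [[0, 0, 0], [0, 0, 0], 255], [[0, 0, 0], [0, 0, -1], 255], [[0, 0, 0], [0, 0, -3], 255], [[0, 0, 0], [0, 0, -6], 255], [[0, 0, 0], [0, 0, -10], 255], [[0, 0, 0], [-5, 1.5, -12], 255], [[0, 0, 0], [-10, 3, -12], 255]]'

```text
clock: 18.6
tcp_pos: [0.5417, 0.071, 0.1289]
orientation: [0.002, 0.701, 0.713, 0.003]
wrist_force: [1.4, 0.1, -0.1]
finger_gap: 0.0574
grip_force: 42.6
```

```bash
python3 - <<'E'
from h import *
s=env.get_state();print(s["tcp_pos"],s["wrist_force"],s["finger_gap"])
goal([.5936,-.1335,.09],-.9)
c,p,d=snap("wrist","w10"); P=cloud(c,d,True);z=s["tcp_pos"][2]
rect(P,z+.02,z+.04,(.4,.7),(s["tcp_pos"][1]-.05,s["tcp_pos"][1]+.05))
E
```

```text
[0.54167689 0.07100168 0.12892238] [ 1.35320859  0.0742427  -0.14239223] 0.057411854137516996
turn [ 0.4 -0.1  1.8] alt [   0.    1. -178.] shift [-20.54   4.83   3.9 ] j6 1.54
n5349 c=(541.2,71.3) 85.0x23.2 long axis 0.8deg zmed 157.3
```

>>> carry_out --steps '[[[0, 0, 0], [-5, 1.2, 0], 255], [[0, 0, 0.5], [-10, 2.4, 0], 255], [[0.2, 0, 1], [-15, 3.6, 1], 255], [[0.4, -0.1, 1.8], [-19, 4.5, 2], 255], [[0.4, -0.1, 1.8], [-20.5, 4.8, 4], 255], [[0.4, -0.1, 1.8], [-20.5, 4.8, 6], 255], [[0.4, -0.1, 1.8], [-20.5, 4.8, 6.3], 255], [[0.4, -0.1, 1.8], [-20.5, 4.8, 6.3], 255]]'

```text
clock: 19.65
tcp_pos: [0.5905, -0.1319, 0.0628]
orientation: [-0.002, 0.713, 0.701, -0.002]
wrist_force: [0.1, 0.0, 0.2]
finger_gap: 0.0575
grip_force: 42.6
```

```bash
python3 - <<'E'
from h import *
s=env.get_state();print(s["tcp_pos"],s["wrist_force"])
goal([.5936,-.1335,.033],-.9)
c,p,d=snap("wrist","w11"); P=cloud(c,d,True);z=s["tcp_pos"][2]
rect(P,z+.022,z+.036,(.5,.7),(-.19,-.09))
rect(P,.053,.0625,(.5,.7),(-.15,-.023))
E
```

```text
[ 0.5905004  -0.13188419  0.06275719] [0.08060411 0.01116248 0.21949397]
turn [-0.4  0.  -0. ] alt [  0.   1. 180.] shift [-0.16  0.33  2.97] j6 1.24
n4644 c=(590.4,-131.5) 84.9x23.2 long axis 178.7deg zmed 91.0
n16064 c=(593.4,-74.3) 103.7x59.9 long axis 88.2deg zmed 57.9
```

View pics/w11.png

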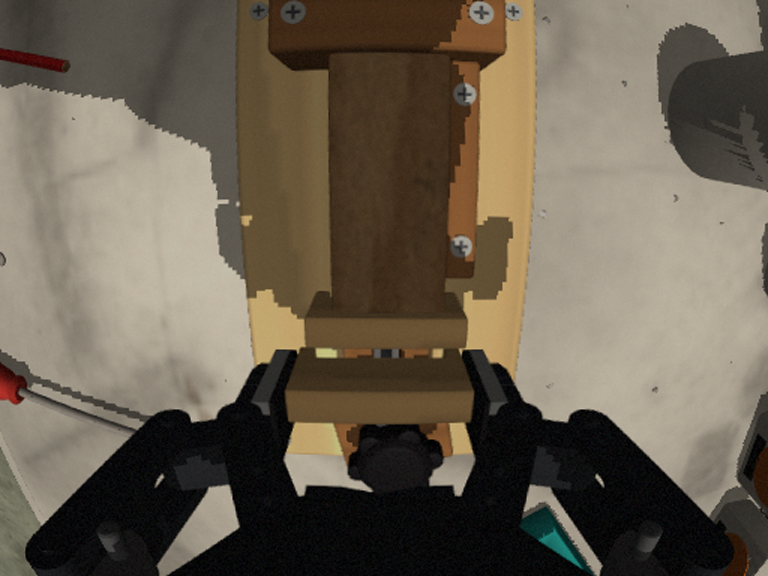

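>>> carry_out --steps '[[[-0.4, 0, 0], [-0.2, 0.3, 0.5], 255], [[-0.4, 0, 0], [-0.2, 0.3, 0.5], 255], [[-0.4, 0, 0], [-0.2, 0.3, 1.2], 255], [[-0.4, 0, 0], [-0.2, 0.3, 1.9], 255], [[-0.4, 0, 0], [-0.2, 0.3, 2.5], 255], [[-0.4, 0, 0], [-0.2, 0.3, 2.9], 255], [[-0.4, 0, 0], [-0.2, 0.3, 2.9], 255], [[-0.4, 0, 0], [-0.2, 0.3, 2.9], 255]]'

```text
clock: 20.7
tcp_pos: [0.5936, -0.1349, 0.0336]
orientation: [0.001, 0.713, 0.701, 0.0]
wrist_force: [-0.4, 0.1, -0.1]
finger_gap: 0.0573
grip_force: 42.7
```

>>> carry_out --steps '[[[0, 0, 0], [0.1, 0, 0], 255], [[0, 0, 0], [0.2, 0, 0], 255], [[0, 0, 0], [0.3, 0, 0], 255], [[0, 0, 0], [0.35, 0, 0], 255], [[0, 0, 0], [0.35, 0, 0], 255], [[0, 0, 0], [0.35, 0, 0], 255], [[0, 0, 0], [0.35, 0, 0], 255], [[0, 0, 0], [0.35, 0, 0], 255]]'

```text
clock: 21.7
tcp_pos: [0.594, -0.134, 0.0342]
orientation: [0.003, 0.714, 0.7, -0.001]
wrist_force: [-0.3, -9.2, -1.2]
finger_gap: 0.0572
grip_force: 46.1
```

>>> carry_out --steps '[[[0, 0, 0], [-0.35, 0, 0], 255], [[0, 0, 0], [-0.35, 0, 0], 0], [[0, 0, 0], [-0.35, 0, 0], 0], [[0, 0, 0], [-0.35, 0, 0], 0], [[0, 0, 0], [-0.7, 0, 0], 0], [[0, 0, 0], [-0.9, 0, 0], 0], [[0, 0, 0], [-0.9, 0, 0], 255], [[0, 0, 0], [-0.9, 0, 0], 255]]'

```text
clock: 22.7
tcp_pos: [0.5938, -0.1406, 0.0342]
orientation: [0.001, 0.713, 0.701, 0.0]
wrist_force: [-0.8, -0.1, 0.3]
finger_gap: 0.0568
grip_force: 42.5
```

```bash
python3 - <<'E'
from h import *
s=env.get_state();print(s["tcp_pos"],s["wrist_force"])
c,p,d=snap("wrist","w12"); P=cloud(c,d,True)
for x in(.570,.58,.593,.606,.617):
    m=(abs(P[...,0]-x)<.002)&(P[...,2]>.057)&(P[...,2]<.065)&(P[...,1]<-.105); q=P[m]; print(x,np.sort(q[:,1]*1000).round(1)[::3], "edge61:",q[q[:,2]>.06][:,1].max()*1000)
E
```

```text
[ 0.5937676  -0.14060918  0.03424997] [-0.80944445 -0.08293217  0.32466906]
0.57 [-152.8 -152.6 -140.1 -139.3 -139.3 -139.  -138.9 -138.8 -138.5 -138.3
 -138.2 -137.9 -137.6 -137.6 -137.4 -137.3 -137.1 -137.  -136.6 -136.3
 -136.1 -135.9 -135.8 -135.6 -135.3 -135.3 -134.9 -134.7 -134.6 -134.4
 -134.3 -134.1 -134.  -133.8 -133.6 -133.5 -133.4 -133.  -133.  -132.8
 -132.6 -132.3 -132.1 -132.  -131.8 -131.6 -131.3 -131.1 -130.9 -130.9
 -130.9 -130.8 -130.6 -130.3 -130.3 -130.  -129.7 -129.6 -129.4 -129.2
 -129.1 -128.9 -128.7 -128.7 -128.6 -128.6 -128.5 -128.5 -128.4 -128.4
 -128.3 -128.2 -128.2 -128.1 -128.1 -128.1 -128.  -127.9 -127.9 -127.7
 -123.  -122.9 -122.6 -122.4 -122.3 -122.1 -121.9 -121.8 -121.6 -121.3
 -121.3 -121.2 -121.1 -121.  -120.8 -120.5 -120.4 -120.2 -120.1 -119.9
 -119.7 -119.4 -119.2 -119.1 -119.  -118.8 -118.6 -118.5 -118.4 -118.2
 -118.1 -117.9 -117.6 -117.5 -117.4 -117.3 -117.1 -116.9 -116.8 -116.6
 -116.5 -116.4 -116.1 -116.  -115.7 -115.6 -115.5 -115.3 -115.1 -115.1
 -114.8 -114.6 -114.4 -114.3 -114.2 -114.  -113.9 -113.8 -113.5 -113.3
 -113.2 -113.  -112.8 -11
[... 7129 characters left out ...]
129.7 -129.7
 -129.7 -129.6 -129.6 -129.6 -129.5 -129.5 -129.4 -129.2 -127.8 -127.7
 -127.1 -127.  -126.8 -126.7 -126.6 -126.4 -126.  -125.9 -125.6 -125.6
 -125.6 -125.5 -125.1 -125.  -124.9 -124.7 -124.6 -124.3 -124.1 -124.
 -123.9 -123.6 -123.5 -123.3 -123.3 -123.1 -123.  -122.7 -122.6 -122.5
 -122.4 -122.1 -121.9 -121.8 -121.7 -121.5 -121.4 -121.2 -121.  -120.8
 -120.7 -120.5 -120.4 -120.3 -120.1 -120.  -119.7 -119.6 -119.4 -119.3
 -119.1 -118.8 -118.6 -118.6 -118.3 -118.2 -117.9 -117.9 -117.5 -117.4
 -117.3 -117.2 -117.1 -117.1 -116.9 -116.9 -116.7 -116.6 -116.5 -116.4
 -116.2 -116.2 -116.1 -116.  -116.  -116.  -115.9 -115.9 -115.8 -115.8
 -115.7 -115.6 -115.5] edge61: -115.3128611358096
```

View pics/w12.png

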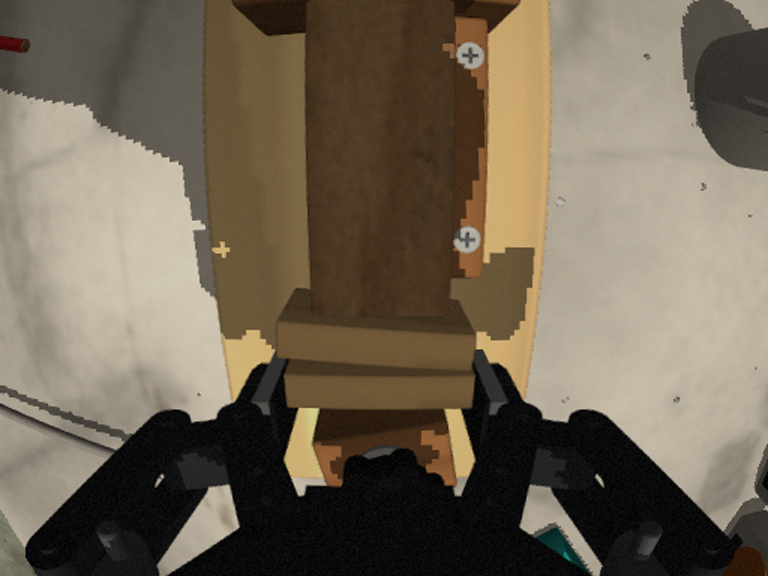

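>>> carry_out --steps '[[[0, 0, 0], [0.1, 0, 0], 255], [[0, 0, 0], [0.2, 0, 0], 255], [[0, 0, 0], [0.3, 0, 0], 255], [[0, 0, 0], [0.4, 0, 0], 255], [[0, 0, 0], [0.45, 0, 0], 255], [[0, 0, 0], [0.5, 0, 0], 255], [[0, 0, 0], [0.5, 0, 0], 255], [[0, 0, 0], [0.5, 0, 0], 255]]'

```text
clock: 23.75
tcp_pos: [0.594, -0.1359, 0.0341]
orientation: [0.001, 0.713, 0.701, 0.0]
wrist_force: [0.6, -3.6, 4.9]
finger_gap: 0.0574
grip_force: 42.9
```

```bash
cat >> h.py <<'E'
def tops(P,lo,hi,y0,y1,xs):
    for x in xs:
        q=P[(abs(P[...,0]-x)<.002)&(P[...,2]>lo)&(P[...,2]<hi)&(P[...,1]>y0)&(P[...,1]<y1)][:,1]*1000
        q=np.sort(q); g=np.where(np.diff(q)>.8)[0]; print(x,q[[0]].round(1),[(q[i].round(1),q[i+1].round(1)) for i in g],q[-1].round(1))
E
python3 - <<'E'
from h import *
s=env.get_state();print(s["tcp_pos"],s["wrist_force"])
c,p,d=snap("wrist","w13"); P=cloud(c,d,True)
tops(P,.0605,.065,-.145,-.1,(.57,.593,.617)); tops(P,.056,.0595,-.11,-.0,(.58,.593,.607))
E
```

```text
[ 0.59400721 -0.1359023   0.0341094 ] [ 0.5520089  -3.59768124  4.93562765]
0.57 [-135.6] [] -110.6
0.593 [-135.9] [] -111.8
0.617 [-136.7] [] -112.2
0.58 [-110.] [] -17.9
0.593 [-110.] [] -18.3
0.607 [-110.] [] -18.3
```

>>> carry_out --steps '[[[0, 0, 0], [0.3, 0, 0], 0], [[0, 0, 0], [0.3, 0, 0], 0], [[0, 0, 0], [0.2, 0, 0], 0], [[0, 0, 0], [0.2, 0, -4], 0], [[0, 0, 0], [0.2, 0, -9], 0], [[0, 0, 0], [0.2, 0, -12.6], 0], [[0, 0, 10], [-2, -2, -12.6], 0], [[0, 0, 20], [-4, -4, -12.6], 0]]'

```text
clock: 24.8
tcp_pos: [0.5527, -0.1748, 0.1603]
orientation: [0.001, 0.825, 0.564, 0.001]
wrist_force: [0.0, -0.9, -0.1]
finger_gap: 0.0852
grip_force: 0.0
```

```bash
python3 - <<'E'
from h import *
goal([.46,-.38,.16],-103)
c,p,d=snap("wrist","w14"); P=cloud(c,d,True)
tops(P,.0605,.065,-.145,-.1,(.57,.593,.617))
E
```

```text
turn [ 0.1 -0.1 81.7] alt [  0.   0. -98.] shift [-22.48  -1.2    0.03] j6 1.5
0.57 [-135.1] [] -111.9
0.593 [-136.1] [] -112.8
0.617 [-136.5] [] -112.9
```

>>> carry_out --steps '[[[0, 0, 10.3], [-3, 0, 0], 0], [[0, 0, 20.5], [-6, 0, 0], 0], [[0, 0, 30.7], [-9, 0, 0], 0], [[0, 0, 41], [-12, 0, 0], 0], [[0, 0, 51], [-15, 0, 0], 0], [[0, 0, 61.5], [-18, 0, 0], 0], [[0, 0, 71.5], [-21, -1, 0], 0], [[0, 0, 81.7], [-22.5, -1.2, 0], 0]]'

```text
clock: 25.85
tcp_pos: [0.46, -0.3813, 0.1594]
orientation: [-0.0, 0.994, -0.114, 0.001]
wrist_force: [0.2, 0.0, 0.4]
finger_gap: 0.0851
grip_force: 0.0
```

```bash
python3 - <<'E'
from h import *
s=env.get_state();print(s["tcp_pos"],s["joint_pos"][5])
c,p,d=snap("wrist","w15"); P=cloud(c,d,True)
rect(P,.012,.03,(.38,.66),(-.48,-.3))
E
```

```text
[ 0.46003725 -0.38126255  0.15936964] 2.5426922005262704
n3418 c=(511.9,-394.2) 143.8x29.4 long axis 166.3deg zmed 23.7
```

View pics/w15.png

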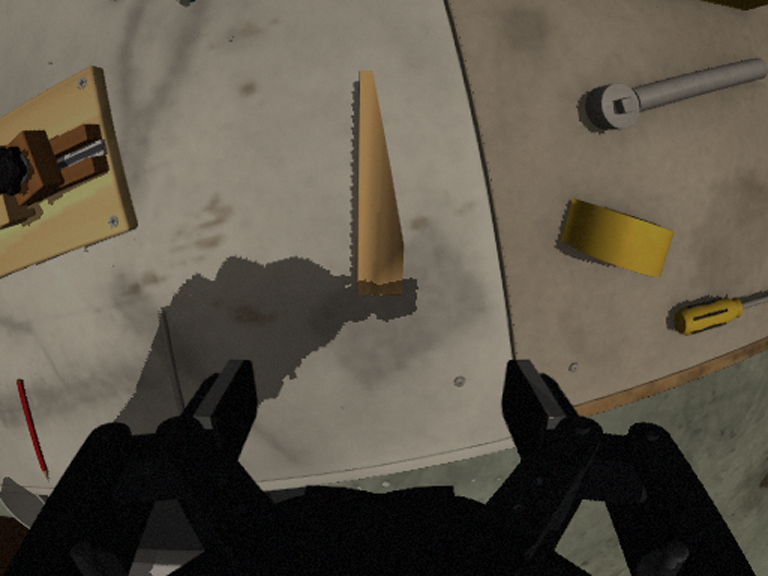

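```bash
python3 - <<'E'
from h import *
goal([.4585,-.3812,.003],-103.7)
E
```

```text
turn [ 0.  -0.1  0.3] alt [   0.    0. -180.] shift [-0.16 -0.12 15.64] j6 2.55
```

>>> carry_out --steps '[[[0, 0, 0.3], [-0.2, -0.1, 5], 0], [[0, 0, 0.3], [-0.2, -0.1, 10], 0], [[0, 0, 0.3], [-0.2, -0.1, 13], 0], [[0, 0, 0.3], [-0.2, -0.1, 15], 0], [[0, 0, 0.3], [-0.2, -0.1, 15.6], 0], [[0, 0, 0.3], [-0.2, -0.1, 15.6], 0], [[0, 0, 0.3], [-0.2, -0.1, 15.6], 255], [[0, 0, 0.3], [-0.2, -0.1, 15.6], 255]]' --force 90

```text
clock: 26.9
tcp_pos: [0.4601, -0.3797, 0.0049]
orientation: [0.001, 0.994, -0.113, 0.002]
wrist_force: [-0.3, 0.8, -0.8]
finger_gap: 0.0516
grip_force: 0.0
```

>>> carry_out --steps '[[[0, 0, 0], [0, 0, 0], 255], [[0, 0, 0], [0, 0, 0], 255], [[0, 0, 0], [0, 0, 0], 255], [[0, 0, 0], [0, 0, 0], 255], [[0, 0, 0], [0, 0, -1], 255], [[0, 0, 0], [0, 0, -4], 255], [[0, 0, 0], [0, 0, -8], 255], [[0, 0, 0], [0, 0, -12], 255]]'

```text
clock: 27.9
tcp_pos: [0.4589, -0.3786, 0.1249]
orientation: [-0.0, 0.994, -0.113, 0.0]
wrist_force: [0.9, 0.5, 0.3]
finger_gap: 0.028
grip_force: 88.2
```

```bash
cat >> h.py <<'E'
def wedge(P,z0,z1,xr,yr):
    m=(P[...,2]>z0)&(P[...,2]<z1)&(P[...,0]>xr[0])&(P[...,0]<xr[1])&(P[...,1]>yr[0])&(P[...,1]<yr[1]); q=P[m]*1000
    tip=np.percentile(q[:,0],99.8)
    X=np.arange(tip-75,tip-4,4); hi=[]; lo=[]
    for x in X:
        t=q[abs(q[:,0]-x)<2][:,1]; hi.append(np.percentile(t,99)); lo.append(np.percentile(t,1))
    a=np.polyfit(X,hi,1); b=np.polyfit(X,lo,1)
    print("tip x",tip.round(1),"straight yaw",np.degrees(np.arctan(a[0])).round(2),"y@tip",np.polyval(a,tip).round(1),"slant yaw",np.degrees(np.arctan(b[0])).round(2),"y@tip",np.polyval(b,tip).round(1),"ztop",np.median(q[:,2]).round(1))
E
python3 - <<'E'
from h import *
s=env.get_state();t=s["tcp_pos"];print(t,s["wrist_force"],s["finger_gap"],s["grip_force"])
c,p,d=snap("wrist","w16"); P=cloud(c,d,True)
wedge(P,t[2]+.005,t[2]+.035,(t[0]+.03,t[0]+.2),(t[1]-.08,t[1]+.05))
goal([.474,-.144,.14],-90.9); goal([.4,-.144,.14],-90.9)
E
```

```text
[ 0.45886794 -0.37857629  0.12494499] [0.91839342 0.47403975 0.34953626] 0.028026607387997976 88.23277115821838
tip x 576.6 straight yaw -14.28 y@tip -393.4 slant yaw -3.28 y@tip -402.9 ztop 143.6
turn [  0.3  -0.4 -12.1] alt [ -1.  -0. 168.] shift [ -4.05 -23.36  -1.03] j6 2.54
turn [  0.3  -0.4 -12.1] alt [ -1.  -0. 168.] shift [-11.27 -21.69  -1.08] j6 2.54
```

>>> carry_out --steps '[[[0, 0, -2], [-1, -4, 0], 255], [[0, 0, -4], [-2, -8, 0], 255], [[0, 0, -6], [-3, -12, 0], 255], [[0, 0, -8], [-4, -16, 0], 255], [[0, 0, -10], [-5, -20, 0], 255], [[0, 0, -13.1], [-5.6, -22.3, 0], 255], [[0, 0, -13.1], [-5.6, -22.3, 0], 255], [[0, 0, -13.1], [-5.6, -22.3, 0], 255]]'

```text
clock: 28.95
tcp_pos: [0.4552, -0.1497, 0.1239]
orientation: [0.001, 1.0, 0.001, 0.001]
wrist_force: [0.8, -0.3, -0.4]
finger_gap: 0.0281
grip_force: 88.4
```

```bash
python3 - <<'E'
from h import *
s=env.get_state();t=s["tcp_pos"];print(t,s["wrist_force"],s["joint_pos"][5])
c,p,d=snap("wrist","w17"); P=cloud(c,d,True)
wedge(P,t[2]+.005,t[2]+.035,(t[0]+.03,t[0]+.2),(t[1]-.08,t[1]+.05))
goal([.4565,-.151,.043],-89.9)
tops(P,.0605,.065,-.145,-.1,(.57,.58,.593))
E
```

```text
[ 0.45519307 -0.14969479  0.12387244] [ 0.77200346 -0.2828516  -0.42910924] 2.655186198168696
tip x 574.0 straight yaw -1.36 y@tip -137.6 slant yaw 9.7 y@tip -147.1 ztop 142.6
turn [ 0.1 -0.1 -0.1] alt [ -0.  -0. 180.] shift [0.12 0.09 8.08] j6 2.66
0.57 [-129.1] [(np.float64(-112.6), np.float64(-111.7))] -111.7
0.58 [-129.] [] -112.5
0.593 [-129.] [] -112.2
```

View pics/w17.png

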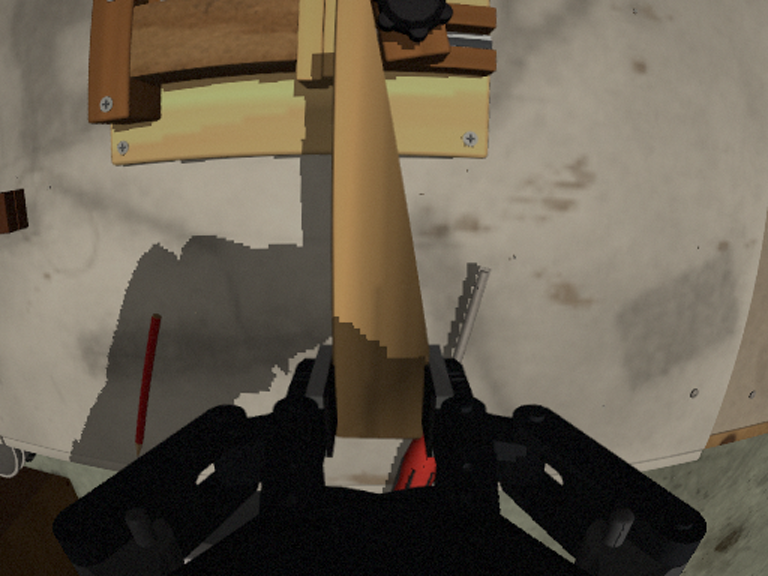

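>>> carry_out --steps '[[[0, 0, -0.5], [0, 0.25, 1], 255], [[0, 0, -0.5], [0, 0.25, 2.5], 255], [[0, 0, -0.5], [0, 0.25, 4], 255], [[0, 0, -0.5], [0, 0.25, 5.2], 255], [[0, 0, -0.5], [0, 0.25, 6.2], 255], [[0, 0, -0.5], [0, 0.25, 7], 255], [[0, 0, -0.5], [0, 0.25, 7.6], 255], [[0, 0, -0.5], [0, 0.25, 7.8], 255]]'

```text
clock: 30.0
tcp_pos: [0.455, -0.1516, 0.0454]
orientation: [0.0, 1.0, 0.005, 0.001]
wrist_force: [-0.4, 0.0, -0.1]
finger_gap: 0.0284
grip_force: 88.4
```

```bash
python3 - <<'E'
from h import *
s=env.get_state();t=s["tcp_pos"];print(t,s["wrist_force"],s["ft_torque"],s["joint_pos"][5])
c,p,d=snap("wrist","w18"); P=cloud(c,d,True)
wedge(P,t[2]+.011,t[2]+.025,(t[0]+.03,t[0]+.116),(t[1]-.04,t[1]+.03))
tops(P,.0605,.064,-.17,-.105,(.566,.568,.57,.572))
E
```

```text
[ 0.45497711 -0.15163155  0.04537569] [-0.42172619  0.02692952 -0.06410681] [-0.03036676  0.0365511  -0.00430154] 2.641705632125111
tip x 570.9 straight yaw 3.28 y@tip -134.6 slant yaw 10.25 y@tip -148.4 ztop 64.1
0.566 [-149.] [(np.float64(-138.3), np.float64(-136.0))] -112.0
0.568 [-149.] [(np.float64(-138.2), np.float64(-136.0))] -111.9
0.57 [-158.] [(np.float64(-157.4), np.float64(-156.1)), (np.float64(-152.7), np.float64(-149.0)), (np.float64(-138.2), np.float64(-136.0))] -111.9
0.572 [-168.] [(np.float64(-152.2), np.float64(-148.6)), (np.float64(-138.6), np.float64(-135.9))] -112.1
```

>>> carry_out --steps '[[[0, 0, 0], [0, 0, 0.1], 255], [[0, 0, 0], [0, -0.1, 0.2], 255], [[0, 0, 0], [0, -0.17, 0.2], 255], [[0, 0, 0], [0.5, -0.18, 0.2], 255], [[0, 0, 0], [1, -0.18, 0.2], 255], [[0, 0, 0], [1.5, -0.18, 0.2], 255], [[0, 0, 0], [2, -0.18, 0.2], 255], [[0, 0, 0], [2, -0.18, 0.2], 255]]'

```text
clock: 31.05
tcp_pos: [0.4755, -0.1498, 0.0437]
orientation: [0.0, 1.0, 0.005, 0.001]
wrist_force: [-1.2, 1.0, -0.1]
finger_gap: 0.0283
grip_force: 88.2
```

```bash
python3 - <<'E'
from h import *
s=env.get_state();t=s["tcp_pos"];print(t,s["wrist_force"],s["ft_torque"])
c,p,d=snap("wrist","w19"); P=cloud(c,d,True)
tops(P,.0605,.064,-.175,-.105,(.568,.572,.58,.585,.59))
E
```

```text
[ 0.47552535 -0.14976471  0.04365557] [-1.20864612  1.03233178 -0.13774454] [-0.012442   -0.01465966 -0.03484052]
0.568 [-151.] [] -111.7
0.572 [-167.1] [(np.float64(-152.1), np.float64(-150.1))] -112.1
0.58 [-175.] [(np.float64(-150.8), np.float64(-148.8))] -112.1
0.585 [-174.8] [(np.float64(-171.5), np.float64(-163.1)), (np.float64(-150.0), np.float64(-147.6))] -112.2
0.59 [-149.6] [(np.float64(-149.6), np.float64(-148.7)), (np.float64(-148.7), np.float64(-147.1))] -112.2
```

>>> carry_out --steps '[[[0, 0, 0], [0.15, 0, 0], 255], [[0, 0, 0], [0.3, 0, 0], 255], [[0, 0, 0], [0.45, 0, 0], 255], [[0, 0, 0], [0.6, 0, 0], 255], [[0, 0, 0], [0.7, 0, 0], 255], [[0, 0, 0], [0.8, 0, 0], 255], [[0, 0, 0], [0.8, 0, 0], 255], [[0, 0, 0], [0.8, 0, 0], 255]]'

```text
clock: 32.1
tcp_pos: [0.483, -0.1496, 0.0437]
orientation: [0.0, 1.0, 0.005, 0.001]
wrist_force: [0.3, -0.1, -0.5]
finger_gap: 0.0282
grip_force: 88.3
```

>>> carry_out --steps '[[[0, 0, 0], [0.1, 0, 0], 255], [[0, 0, 0], [0.15, 0, 0], 255], [[0, 0, 0], [0.2, 0, 0], 255], [[0, 0, 0], [0.25, 0, 0], 255], [[0, 0, 0], [0.3, 0, 0], 255], [[0, 0, 0], [0.35, 0, 0], 255], [[0, 0, 0], [0.4, 0, 0], 255], [[0, 0, 0], [0.4, 0, 0], 255]]'

```text
clock: 33.1
tcp_pos: [0.4871, -0.1496, 0.0437]
orientation: [0.0, 1.0, 0.005, 0.001]
wrist_force: [1.6, 0.3, -0.0]
finger_gap: 0.028
grip_force: 88.3
```

>>> carry_out --steps '[[[0, 0, 0], [0.05, 0, 0], 255], [[0, 0, 0], [0.1, 0, 0], 255], [[0, 0, 0], [0.15, 0, 0], 255], [[0, 0, 0], [0.2, 0, 0], 255], [[0, 0, 0], [0.25, 0, 0], 255], [[0, 0, 0], [0.3, 0, 0], 255], [[0, 0, 0], [0.3, 0, 0], 255], [[0, 0, 0], [0.3, 0, 0], 255]]'

```text
clock: 34.1
tcp_pos: [0.4892, -0.1494, 0.0435]
orientation: [0.0, 1.0, 0.005, -0.0]
wrist_force: [-4.2, -1.3, 0.8]
finger_gap: 0.0281
grip_force: 88.4
```

```bash
python3 - <<'E'
from h import *
s=env.get_state();t=s["tcp_pos"];print(t,s["wrist_force"],s["ft_torque"])
c,p,d=snap("wrist","w20"); P=cloud(c,d,True)
tops(P,.0605,.064,-.175,-.105,(.568,.572,.58,.585,.59,.595,.6)); rect(P,.054,.0595,(.56,.64),(-.112,.0))
E
```

```text
[ 0.48918325 -0.14943521  0.04348239] [-4.21337945 -1.2882896   0.78446557] [-0.20486365  0.87958943  0.01151021]
0.568 [-153.3] [] -111.8
0.572 [-165.7] [] -111.9
0.58 [-174.9] [] -111.9
0.585 [-174.8] [(np.float64(-173.5), np.float64(-161.6)), (np.float64(-160.8), np.float64(-159.5))] -112.1
0.59 [-149.] [] -112.1
0.595 [-149.8] [] -112.2
0.6 [-148.5] [] -112.2
n14051 c=(598.9,-58.0) 108.1x75.9 long axis 91.4deg zmed 57.8
```

>>> carry_out --steps '[[[0, 0, 0], [0.03, 0, 0], 255], [[0, 0, 0], [0.06, 0, 0], 255], [[0, 0, 0], [0.09, 0, 0], 255], [[0, 0, 0], [0.12, 0, 0], 255], [[0, 0, 0], [0.15, 0, 0], 255], [[0, 0, 0], [0.15, 0, 0], 255], [[0, 0, 0], [0.15, 0, 0], 255], [[0, 0, 0], [0.15, 0, 0], 255]]'

```text
clock: 35.15
tcp_pos: [0.4892, -0.1494, 0.0433]
orientation: [0.0, 1.0, 0.005, -0.001]
wrist_force: [-8.8, -1.8, 3.0]
finger_gap: 0.028
grip_force: 88.8
```

>>> carry_out --steps '[[[0, 0, 0], [0.05, 0, 0], 255], [[0, 0, 0], [0.1, 0, 0], 255], [[0, 0, 0], [0.15, 0, 0], 255], [[0, 0, 0], [0.2, 0, 0], 255], [[0, 0, 0], [0.25, 0, 0], 255], [[0, 0, 0], [0.25, 0, 0], 255], [[0, 0, 0], [0.25, 0, 0], 255], [[0, 0, 0], [0.25, 0, 0], 255]]'

```text
clock: 36.15
tcp_pos: [0.4894, -0.1494, 0.0429]
orientation: [0.001, 1.0, 0.005, -0.004]
wrist_force: [-15.5, -4.4, 7.4]
finger_gap: 0.0281
grip_force: 89.2
```

```bash
python3 - <<'E'
from h import *
s=env.get_state();t=s["tcp_pos"];print(t,s["wrist_force"],s["ft_torque"],s["orientation"])
c,p,d=snap("wrist","w21"); P=cloud(c,d,True)
tops(P,.0605,.066,-.175,-.105,(.568,.572,.58,.59,.6)); 
c,p,d=snap("scene","s1"); P=cloud(c,d,False); rect(P,.052,.0605,(.565,.625),(-.11,-.026))
E
```

```text
[ 0.48936284 -0.14937075  0.04293194] [-15.45861951  -4.39933824   7.43880778] [-0.76518875  2.60094903  0.04803668] [ 5.54598741e-04  9.99982464e-01  4.66793180e-03 -3.60189741e-03]
0.568 [-153.3] [] -111.6
0.572 [-166.6] [] -111.7
0.58 [-175.] [] -111.9
0.59 [-149.] [] -111.9
0.6 [-148.5] [] -112.0
n147 c=(597.4,-67.4) 81.2x42.9 long axis 88.7deg zmed 56.8
```

```bash
python3 -c "
from workcell import env
print(env.get_state()['wrist_force']); print(env.hand_in())"
```

```text
[-16.44627569  -3.37349986   6.57532234]
the job is handed in; nothing more can be done
None
```

The job is handed in at about 36 s: the offcut lies flat against the end stop with two packers behind it, and the wedge is jammed about 21 mm past the tail stop's middle and still held at about 16 N. I viewed 11 pictures, one over the limit of 10.

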